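# Slide the chopping board out over the shelf edge

### The arm

A 6-joint arm with a two-finger parallel gripper is mounted at the origin on the work surface. World frame = base frame: x ahead of the robot, y to its left, z up, the work surface at z = 0. Lengths are in m, angles in degrees, forces in N, time in s.
With the tool pointing down it reaches from about 0.4 to 0.825 m from the base axis. Payload 7 kg.
Tool frame: the origin (TCP) lies midway between the tips of the shut fingers; the grasp point (between the pads) lies 19 mm behind it; z points along the fingers, y is the line along which they close (so a half turn about z gives the same grasp; the last joint's range is limited). The gripper opens to 88 mm and grips with 3 to 60 N. Pads are 19 mm wide; open, the fingers measure 130 mm over their backs; the gripper's body (78 mm by 193 mm) begins 47 mm behind the grasp point.
Start: joints at [-60.785, 20.546, 0.682, 0, -70.136, -16.507], TCP at [0.148, -0.658, 0.227] pointing down, gripper open.
Joint ranges: [-176.03, 176.03], [-82.01, 121.73], [-58.28, 71.71], [-173.87, 95.51], [-174.79, -0.11], [-173.66, 173.66]. Speed limits (degrees/s): [136.94, 136.94, 172.46, 180, 180, 180].

### API

Orientations are given as [roll, pitch, yaw] about the fixed x, y, z axes, in that order (R = Rz(yaw) Ry(pitch) Rx(roll)).
In Python, from plant import * gives the robot as it stands.
- The arm moves only by the tool move_arm, never from a script. Its argument "commands" is a list of rows, each a list of 7 numbers: the shift along the world's x, y, z in mm, then the turn, a rotation vector about the world's x, y, z in degrees, then the opening in per cent of the stroke, from 0 (shut) to 100 (fully open). In form: [[x, y, z, rx, ry, rz, fingers], ...]. A call has 1 to 20 rows; each row shifts and turns the commanded pose from where the row before left it; what a row does not reach is not made up. A row lasts 1/10 s, in which the tool goes at most 50 mm and 8.59 degrees, less where a joint would pass 70% of its speed; a pose out of reach is approached as far as the arm can. A call with a gripper value outside its range is refused whole. The fingers move at their own pace and stop on an object; "squeeze" is the grip in N (left out, the last holds). Time passes only in rows, so rows that do not move let the fingers close. It gives the time, the measured TCP pose, the force and the opening at its end, in the units of the state.
- get_state(): the state, without advancing time (a new reading comes with each control period).
- capture(name): name is "scene" or "top" or "wrist"; returns a dict with "frame" (420x560x3 uint8, blue, green, red), "camera_matrix" (3x3 intrinsics, pixels), "world_to_cam" (4x4, takes a point from world to camera coordinates); the wrist camera has in their place "tool_from_camera" (4x4, takes a point from camera to tool coordinates, whose origin is the TCP and whose axes are the flange's). Camera axes: x right, y up, looking along -z (the intrinsics and any distortion apply to the point x, -y, -z); pixel columns grow to the right and rows downward; lengths in m; the calibration is good to about 2 mm. The wrist camera is an equidistant fisheye: a pixel r from the principal point sees the ray r / f radians off the axis. A picture is of the moment at which its call begins: read the wrist's pose just before it. There is no depth.
- close_job(): hands the job in, once; it reports no verdict.
The state is a dict: "time_s": time; "joints": joint angles; "qd": joint speeds; "joint_torque": joint torques, N m; "tcp_pos": TCP position; "eef_rot": TCP orientation; "contact_force": force on the tool from outside, world axes, zero at the start; "moment": the same for the moment, N m; "gripper_width": finger opening in m.
Only numpy, scipy, OpenCV 4.12 (cv2) and the standard library are available. Lean on these libraries where they do the work, as an engineer would, in place of code of your own. Each camera call takes 0.05 s, during which the arm holds its last target. There are 200 camera calls.

### The job

Slide the thin chopping board along the tiled shelf toward the stove side, the robot's right, until it sticks out over the shelf's right-hand edge just as far as its red line: the line should lie right over the edge, square along it. Only push or drag it with the fingers, never pick it up; it stays lying flat on the shelf, and the mug, bowl, chakla and plate stay where they are. Let go and leave it at rest so that a cook can take it by the overhanging end.

Things in the scene. Friction and masses are not known exactly. Their poses are not given: they have to be found in the camera images.
- shelf: Fixed tiled shelf block, green sides and a white tiled top 100 mm above the work surface. 440 mm deep (its x) and 590 mm long (its y). Origin on its underside; its right-hand edge is at its y = -220 mm, its left end at y = +370 mm, its near and far edges at x = -220 and +220 mm. Its yaw differs from run to run by up to about 9 degrees.
- shelf_edge (a point): Middle of the shelf's straight right-hand top edge, at tile height. Axes as the shelf's: x runs along the edge, -y points out over the drop, toward the stove side.
- board: Loose thin wooden chopping board, 140 mm (its x) by 200 mm (its y) by 9 mm thick (z), 140 to 280 g, lying flat on the tiles. Origin at the centre of its underside; its -y short end leads, toward the shelf's right-hand edge. It starts wholly on the shelf, turned by up to about 15 degrees from square to the edge. It slides with ordinary wood-on-tile friction (a push of roughly 1 to 4 N), and at the wanted overhang it balances safely on its own.
- board_line (a point): Middle of the red line that is painted straight across the board (along the board's x), 5 mm wide, 60 mm from the leading short end, that is at the board's y = -40 mm; this point is on the underside. Axes as the board's.
- mug: Loose red plastic mug, 74 mm across and 85 mm tall, handle on its +y side, standing on the shelf beside the board (near or far side). Leave alone. Origin at the centre of its underside.
- bowl: Loose small glass bowl, 84 mm across and 45 mm tall, standing on the shelf on the other side of the board from the mug. Leave alone. Origin at the centre of its underside.
- chakla: Loose round wooden rolling board, 200 mm across and 28 mm tall, lying on the left part of the shelf, behind the board's rear end. Leave alone. Origin at the centre of its underside.
- plate: Loose stainless steel plate, 150 mm across and 16 mm tall, lying on the chakla. Leave alone. Origin at the centre of its underside.
Mind the look-alikes: they are no part of the job. There is more than one size of the board; the one meant has the size given above.

How it is judged:
By the outcome, as a careful person would: the job done as asked, in the order asked, and still so for the second after the job is handed in, with the robot touching nothing.
It also fails if it takes over 45 s, if anything falls off the work surface, if the arm or the gripper's body presses on something with over 40 N, if the wrist force passes 120 N, or if a joint passes its speed limit or range.

## Working session

There is one attempt and no reset: what is moved stays moved. The work goes in short steps, Python scripts to look and compute and a tool call to move; the robot and the scene stay as the last step left them, time stands still between calls to the robot, and variables do not carry over. Pictures are saved under pics/ and viewed, on a budget of 10 in all, crops included, one or two more only if the job needs it, and the job is handed in when it is done.

Besides the shell and the picture viewer there is one more tool, called in YAML: its name, and indented under it one key for each argument. move_arm: Moves the arm, as the interface text tells. Its arguments: {"type":"object","properties":{"commands":{"type":"array"},"squeeze":{"type":"number"}},"required":["commands"]}

```bash
mkdir -p pics; ls
python3 - <<'E'
from plant import *
import cv2,numpy as np
s=get_state();print(s['tcp_pos'],s['eef_rot'],s['gripper_width'],s['time_s'])
for n in('scene','top'):
    c=capture(n);cv2.imwrite(f'pics/{n}0.png',c['frame']);np.savez(f'{n}0.npz',**c)
    print(n,c['camera_matrix'],c['world_to_cam'],[k for k in c])
E
```

```text
pics
[ 0.14834974 -0.65799434  0.22562245] [ 1.79904535e+02 -7.51342692e-03 -1.67300889e+02] 0.08801738142775291 0.0
scene [[530.48318534   0.         283.74635351]
 [  0.         530.48318534 209.38682974]
 [  0.           0.           1.        ]] [[-0.74575408  0.66576134 -0.02475252  0.43702571]
 [-0.36430991 -0.37641265  0.85181677  0.1258373 ]
 [ 0.55778951  0.64426342  0.52325473 -1.63416045]
 [ 0.          0.          0.          1.        ]] ['frame', 'camera_matrix', 'world_to_cam']
top [[384.03478267   0.         275.15266824]
 [  0.         384.03478267 213.04713151]
 [  0.           0.           1.        ]] [[-0.02377959 -0.99959404  0.01569323  0.04685041]
 [ 0.98161106 -0.02037198  0.18980176 -0.61057827]
 [-0.189405    0.01991805  0.98169701 -0.78811333]
 [ 0.          0.          0.          1.        ]] ['frame', 'camera_matrix', 'world_to_cam']
```

View pics/top0.png

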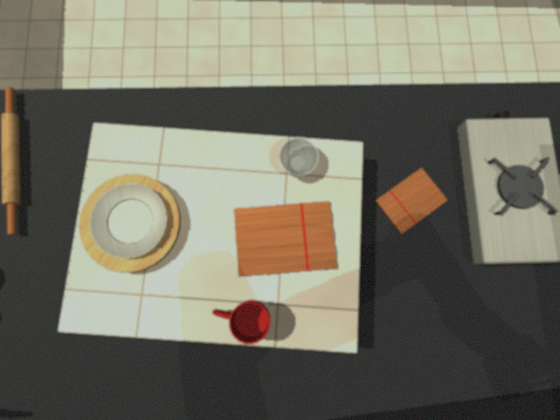

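View pics/scene0.png

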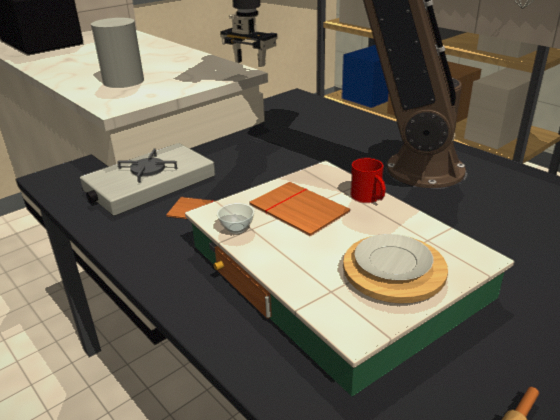

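The boards are the large one on the shelf at about (287,240) and a smaller look-alike on the table at about (412,200). The one on the shelf fits the description. I'll measure both sizes to confirm.

```bash
cat > h.py <<'E'
import cv2,numpy as np
def plane(c,uv,z):
    uv=np.atleast_2d(np.asarray(uv,float));K=c['camera_matrix'];T=c['world_to_cam'];R=T[:3,:3];o=-R.T@T[:3,3]
    d=np.c_[(uv[:,0]-K[0,2])/K[0,0],-(uv[:,1]-K[1,2])/K[1,1],-np.ones(len(uv))]@R
    return (o+d*((z-o[2])/d[:,2])[:,None])[:,:2]
def sub(p0,p1,img,n=40,w=6,margin=.12):
    """subpixel edge points along segment p0-p1: strongest gradient across it"""
    p0,p1=np.array(p0,float),np.array(p1,float);t=(p1-p0)/np.linalg.norm(p1-p0);nn=np.array([-t[1],t[0]])
    s=np.arange(-w,w+.01,.25);out=[]
    g=cv2.GaussianBlur(img.astype(np.float32),(0,0),.8)
    for a in np.linspace(margin,1-margin,n):
        q=(p0+a*(p1-p0)+s[:,None]*nn).astype(np.float32)
        v=cv2.remap(g,q[None,:,0],q[None,:,1],cv2.INTER_LINEAR)[0]
        d=np.abs(np.gradient(v));i=d.argmax();m=d[max(0,i-5):i+6];ss=s[max(0,i-5):i+6]
        out.append(p0+a*(p1-p0)+(m@ss/m.sum())*nn)
    return np.array(out)
def line(P):
    for _ in range(3):
        vx,vy,x,y=cv2.fitLine(P.astype(np.float32),cv2.DIST_HUBER,0,1e-3,1e-3).ravel()
        r=np.abs((P[:,0]-x)*-vy+(P[:,1]-y)*vx);P=P[r<=max(2.5*np.median(r),5e-4)]
    return np.array([x,y]),np.array([vx,vy]),r.mean()
def boards(f):
    hsv=cv2.cvtColor(f,cv2.COLOR_BGR2HSV)
    m=cv2.inRange(hsv,(0,120,90),(16,255,255))|cv2.inRange(hsv,(172,120,90),(180,255,255))
    m=cv2.morphologyEx(m,cv2.MORPH_OPEN,np.ones((3,3)))
    cs=[c for c in cv2.findContours(m,cv2.RETR_EXTERNAL,cv2.CHAIN_APPROX_NONE)[0] if cv2.contourArea(c)>800]
    return m,cs
def redmask(f):
    b,g,r=[f[...,i].astype(int) for i in range(3)]
    return ((r>100)&(g<0.33*r)&(b<0.4*r)).astype(np.uint8)*255
E
python3 - <<'E'
from h import *
c=dict(np.load('top0.npz'));f=c['frame']
m,cs=boards(f)
for q in cs:
    r=cv2.minAreaRect(q);b=cv2.boxPoints(r);M=cv2.moments(q)
    for z in(.109,.009):
        p=plane(c,b,z);print(np.round(r[0]),z,np.round(p,4).tolist(),'sides',np.linalg.norm(p[1]-p[0]).round(4),np.linalg.norm(p[2]-p[1]).round(4))
L=cv2.cvtColor(f,cv2.COLOR_BGR2GRAY)
e=plane(c,sub((363,142),(357,352),L),.1);o,d,r=line(e);print('edge',o,d,r,'ang from x',np.degrees(np.arctan2(d[1],d[0])))
print('corners',plane(c,[(93,123),(363,142),(357,352),(59,331)],.1).round(3).tolist())
R=redmask(f);R[:,:270]=0;R[:, 345:]=0
ys,xs=np.nonzero(R);P=plane(c,np.c_[xs,ys],.109);o2,d2,r2=line(P);print('red',len(xs),o2,d2,r2,'ang',np.degrees(np.arctan2(d2[1],d2[0])),'ext',np.ptp(P@d2))
print('mug top ctr',plane(c,[(250,322)],.185),'bowl top',plane(c,[(300,158)],.145),'chakla right',plane(c,[(181,222)],.128))
v=cv2.resize(f[120:360,190:470],None,fx=2.5,fy=2.5,interpolation=cv2.INTER_CUBIC)
cv2.imwrite('pics/crop0.png',v)
E
```

```text
[253. 318.] 0.109 [[0.3661, 0.1207], [0.4305, 0.1102], [0.4187, 0.043], [0.3546, 0.0546]] sides 0.0652 0.0682
[253. 318.] 0.009 [[0.3552, 0.1298], [0.4278, 0.1179], [0.4146, 0.0421], [0.3423, 0.0552]] sides 0.0736 0.0769
[285. 238.] 0.109 [[0.6115, 0.1203], [0.625, -0.0821], [0.4876, -0.0865], [0.4757, 0.1094]] sides 0.2028 0.1374
[285. 238.] 0.009 [[0.6321, 0.1293], [0.6472, -0.099], [0.4923, -0.104], [0.4788, 0.117]] sides 0.2288 0.1551
[411. 200.] 0.109 [[0.6265, -0.1743], [0.6995, -0.2827], [0.6212, -0.3285], [0.551, -0.221]] sides 0.1307 0.0907
[411. 200.] 0.009 [[0.649, -0.203], [0.7313, -0.3254], [0.643, -0.377], [0.5637, -0.2558]] sides 0.1474 0.1023
edge [ 0.5412407 -0.1404875] [ 0.99554807 -0.0942551 ] 0.000380501692909753 ang from x -5.4084473
corners [[0.811, 0.425], [0.757, -0.161], [0.322, -0.12], [0.377, 0.463]]
red 23 [ 0.5427207  -0.02447758] [0.9983103  0.05810753] 0.00024273535646574028 ang 3.3311923 ext 0.13023358737986496
mug top ctr [[0.39176077 0.08494447]] bowl top [[ 0.70752125 -0.01818148]] chakla right [[0.58365244 0.22349428]]
```

View pics/crop0.png

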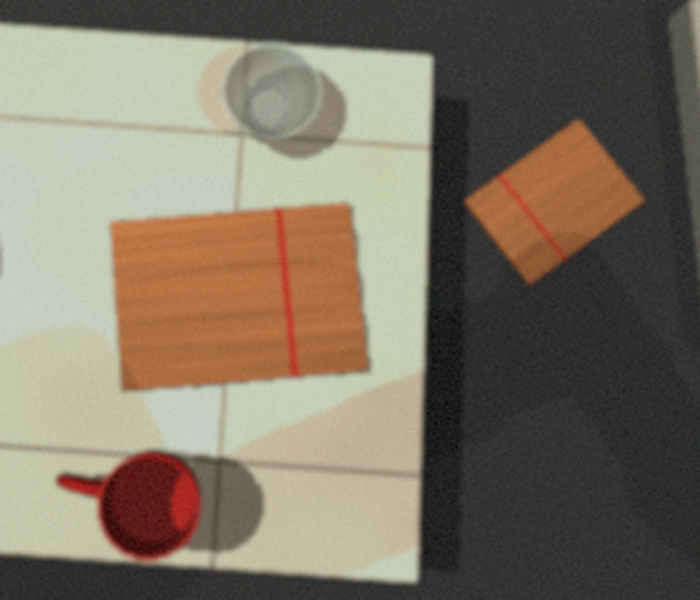

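The shelf board measures about 203 × 137 mm, so it is the one meant. The table one is only about 147 × 102 mm. The board sits at yaw +3.3° and the shelf at -5.4°, with the line 116 mm inside the edge. I'll push the rear end with two partly open fingers lined up parallel to the edge.

move_arm:
  commands:
    - [30,21,3,0,0,3.6,65]
    - [30,21,3,0,0,3.6,65]
    - [30,21,3,0,0,3.6,65]
    - [30,21,3,0,0,3.6,65]
    - [30,21,3,0,0,3.6,65]
    - [30,21,3,0,0,3.6,65]
    - [30,21,3,0,0,3.6,65]
    - [30,21,3,0,0,3.6,65]
    - [30,21,3,0,0,3.6,65]
    - [30,21,3,0,0,3.6,65]

```text
time_s: 1.1
tcp_pos: [0.4494, -0.4473, 0.2564]
eef_rot: [180.0, -0.0, -131.1]
contact_force: [-0.2, -0.4, 0.2]
gripper_width: 0.0567
```

move_arm:
  commands:
    - [6,36,0,0,0,2.1,65]
    - [6,36,0,0,0,2.1,65]
    - [6,36,0,0,0,2.1,65]
    - [6,36,0,0,0,2.1,65]
    - [6,36,0,0,0,2.1,65]
    - [6,36,0,0,0,2.1,65]
    - [6,36,0,0,0,2.1,65]
    - [6,36,0,0,0,2.1,65]
    - [6,36,0,0,0,2.1,65]
    - [6,36,0,0,0,2.1,65]
    - [6,36,0,0,0,2.1,65]
    - [6,36,0,0,0,2.1,65]
    - [6,36,0,0,0,2.1,65]
    - [6,36,0,0,0,2.1,65]
    - [6,36,0,0,0,2.1,65]
    - [6,36,0,0,0,2.1,65]
    - [6,36,0,0,0,2.1,65]
    - [0,0,0,0,0,0,65]

```text
time_s: 2.9
tcp_pos: [0.5508, 0.167, 0.2556]
eef_rot: [180.0, -0.0, -95.4]
contact_force: [-0.3, 0.9, -0.3]
gripper_width: 0.0568
```

move_arm:
  commands:
    - [0,-1,-30,0,0,0,65]
    - [0,-2,-30,0,0,0,65]
    - [0,-2,-30,0,0,0,65]
    - [0,-2,-25,0,0,0,65]
    - [0,0,-15,0,0,0,65]
    - [0,0,-10,0,0,0,65]
    - [0,0,-4,0,0,0,65]
    - [0,0,0,0,0,0,65]
    - [0,0,0,0,0,0,65]

```text
time_s: 3.8
tcp_pos: [0.5509, 0.1568, 0.1134]
eef_rot: [-179.9, 0.0, -95.6]
contact_force: [-0.8, -0.3, 0.6]
gripper_width: 0.0567
```

Run:
```python
from plant import *
import cv2
s=get_state();print(s['tcp_pos'],s['contact_force'])
f=capture('scene')['frame'];t=capture('top')['frame']
import numpy as np
cv2.imwrite('pics/v2.png',np.vstack([cv2.resize(f[130:340,150:430],None,fx=1.6,fy=1.6)[:290],cv2.resize(t[120:360,190:470],None,fx=1.6,fy=1.6)[:300,:448]]))
```

```text
[0.55093958 0.1567532  0.11335519] [-0.82659641 -0.27917595  0.62041198]
```

View pics/v2.png

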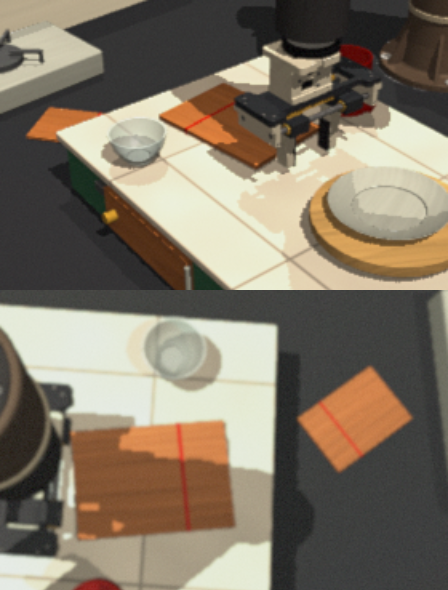

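The fingers are behind the rear end, between the board and the chakla, and clear of the mug and bowl. The line is visible in the top view. Next I'll lower gently to find the tile.

move_arm:
  commands:
    - [0,0,-3,0,0,0,65]
    - [0,0,-3,0,0,0,65]
    - [0,0,-1,0,0,0,65]
    - [0,0,-1,0,0,0,65]
    - [0,0,0,0,0,0,65]
    - [0,0,0,0,0,0,65]

```text
time_s: 4.5
tcp_pos: [0.5505, 0.1566, 0.1046]
eef_rot: [-180.0, -0.0, -95.6]
contact_force: [0.6, 0.8, 0.0]
gripper_width: 0.0569
```

move_arm:
  commands:
    - [-0.5,-5,-1,0,0,0.2,65]
    - [-0.7,-7,0,0,0,0,65]
    - [-0.7,-7,0,0,0,0,65]
    - [-0.7,-7,0,0,0,0,65]
    - [-0.7,-7,0,0,0,0,65]
    - [-0.7,-7,0,0,0,0,65]
    - [-0.7,-7,0,0,0,0,65]
    - [-0.7,-7,0,0,0,0,65]
    - [-0.7,-7,0,0,0,0,65]
    - [-0.7,-7,0,0,0,0,65]
    - [-0.7,-7,0,0,0,0,65]
    - [-0.7,-7,0,0,0,0,65]
    - [-0.7,-7,0,0,0,0,65]
    - [-0.7,-7,0,0,0,0,65]
    - [-0.5,-5,0,0,0,0,65]
    - [-0.3,-3,0,0,0,0,65]
    - [0,0,0,0,0,0,65]
    - [0,0,0,0,0,0,65]

```text
time_s: 6.3
tcp_pos: [0.5399, 0.0524, 0.1035]
eef_rot: [180.0, -0.0, -95.4]
contact_force: [-0.3, 0.2, -0.4]
gripper_width: 0.0571
```

```bash
cat > m.py <<'E'
from plant import *
from h import *
import sys
def measure(tag):
    s=get_state();print(np.round(s['tcp_pos'],4),np.round(s['eef_rot'],2),np.round(s['contact_force'],1))
    for n in('top','scene'):
        c=capture(n);f=c['frame'];cv2.imwrite(f'pics/{n}_{tag}.png',f);np.savez(f'{n}_{tag}.npz',**c)
        R=redmask(f);ys,xs=np.nonzero(R);P=plane(c,np.c_[xs,ys],.109)
        k=(P[:,0]>.45)&(P[:,0]<.63)&(P[:,1]<.05)&(P[:,1]>-.17);P=P[k]
        if len(P)<8: print(n,'red few',len(P));continue
        o,d,r=line(P);print(n,'red',len(P),o.round(4),'ang',np.degrees(np.arctan(d[1]/d[0])).round(2),'ext',np.ptp(P@d).round(3),'res',r.round(4))
        e0=np.array([.5412,-.1405]);y=np.array([.0943,.9955]);print('  signed y of line from edge0',((o-e0)@y).round(4))
if __name__=='__main__': measure(sys.argv[1])
E
python3 m.py a
```

```text
[0.5399 0.0524 0.1035] [ 1.7998e+02 -2.0000e-02 -9.5400e+01] [-0.3  0.2 -0.4]
top red few 6
scene red 16 [ 0.5714 -0.102 ] ang -2.46 ext 0.053 res 0.0008
  signed y of line from edge0 0.0412
```

Run:
```python
import cv2,numpy as np
a=cv2.imread('pics/top_a.png')[130:340,230:400];b=cv2.imread('pics/scene_a.png')[160:280,150:350]
a=cv2.resize(a,None,fx=2.4,fy=2.4,interpolation=2);b=cv2.resize(b,None,fx=1.9,fy=1.9,interpolation=2)
o=np.zeros((510,800,3),np.uint8);o[:a.shape[0],:a.shape[1]]=a;o[:b.shape[0],410:410+b.shape[1]]=b
cv2.imwrite('pics/v3.png',o)
```

```text
(no output)
```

View pics/v3.png

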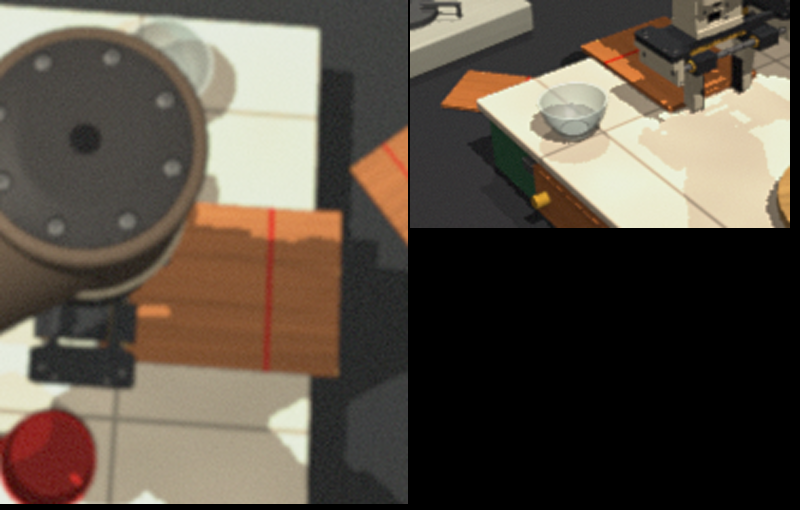

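```bash
cat >> h.py <<'E'
def ridge(p0,p1,f,n=40,w=5,margin=.06):
    """subpixel centre of the red stripe along p0-p1 (score: red share of the colour)"""
    g=cv2.GaussianBlur(f.astype(np.float32),(0,0),.7);S=g[...,2]/(g.sum(2)+15)
    p0,p1=np.array(p0,float),np.array(p1,float);t=(p1-p0)/np.linalg.norm(p1-p0);nn=np.array([-t[1],t[0]])
    s=np.arange(-w,w+.01,.25);out=[]
    for a in np.linspace(margin,1-margin,n):
        q=(p0+a*(p1-p0)+s[:,None]*nn).astype(np.float32)
        v=cv2.remap(S,q[None,:,0],q[None,:,1],cv2.INTER_LINEAR)[0];v=v-np.median(v)
        i=v.argmax();j=slice(max(0,i-7),i+8);m=np.clip(v[j],0,None);out.append(p0+a*(p1-p0)+(m@s[j]/m.sum())*nn)
    return np.array(out)
def px(c,xy,z):
    p=np.r_[xy,z,1];q=c['world_to_cam']@p;K=c['camera_matrix'];return np.array([K[0,0]*q[0]/-q[2]+K[0,2],K[1,1]*-q[1]/-q[2]+K[1,2]])
Y=np.array([.0943,.9955])
def rep(n,c,P,e):
    o,d,r=line(P);oe,de,re=line(e);ny=np.array([-de[1],de[0]]);ny*=np.sign(ny[1])
    a=lambda d:np.degrees(np.arctan(d[1]/d[0]))
    m=P.mean(0);print(n,'line',o.round(4),a(d).round(2),r.round(4),'edge',a(de).round(2),re.round(4),'line inside edge mm',((o-oe)@ny*1000).round(2))
E
python3 - <<'E'
from h import *
c=dict(np.load('top_a.npz'));f=c['frame']
L=cv2.cvtColor(f,cv2.COLOR_BGR2GRAY)
P=plane(c,ridge((342.5,219.6),(340.4,284),f),.109)
e=np.r_[sub((363,142),(361,215),L,margin=.05),sub((359,295),(357,352),L,margin=.05)]
rep('top',c,P,plane(c,e,.1))
# same estimator on first picture for comparison
c0=dict(np.load('top0.npz'));f0=c0['frame']
rep('top0',c0,plane(c0,ridge((302,205),(308,269),f0),.109),plane(c0,sub((363,142),(357,352),cv2.cvtColor(f0,cv2.COLOR_BGR2GRAY)),.1))
# leading end and rear offset check
P=plane(c,sub((371,219),(370,286),f[...,2]),.109);o,d,r=line(P);print('lead end',o,np.degrees(np.arctan(d[1]/d[0])),r)
E
```

```text
top line [ 0.5158 -0.0987] -5.58 0.0002 edge -5.38 0.0003 line inside edge mm 39.46
top0 line [ 0.5476 -0.0243] 3.46 0.0002 edge -5.41 0.0004 line inside edge mm 116.26
lead end [ 0.51337814 -0.15911281] -5.532411 0.0002451947786186616
```

move_arm:
  commands:
    - [-0.3,-3,0,0,0,0,65]
    - [-0.4,-4,0,0,0,0,65]
    - [-0.4,-4,0,0,0,0,65]
    - [-0.4,-4,0,0,0,0,65]
    - [-0.4,-4,0,0,0,0,65]
    - [-0.3,-3,0,0,0,0,65]
    - [-0.3,-3,0,0,0,0,65]
    - [-0.2,-2,0,0,0,0,65]
    - [-0.2,-2,0,0,0,0,65]
    - [-0.1,-1,0,0,0,0,65]
    - [0,0,0,0,0,0,65]
    - [0,0,0,0,0,0,65]

```text
time_s: 7.6
tcp_pos: [0.537, 0.0225, 0.1036]
eef_rot: [180.0, -0.0, -95.4]
contact_force: [1.2, -1.0, -0.6]
gripper_width: 0.0568
```

```bash
cat > m2.py <<'E'
from plant import *
from h import *
import sys
tag,guess=sys.argv[1],float(sys.argv[2])/1000
s=get_state();print(np.round(s['tcp_pos'],4),np.round(s['eef_rot'],2),np.round(s['contact_force'],1))
fs=[capture('top') for _ in range(4)];c=fs[0];f=np.mean([k['frame'] for k in fs],0).astype(np.uint8)
c=dict(c,frame=f);np.savez(f'top_{tag}.npz',**c);cv2.imwrite(f'pics/top_{tag}.png',f)
X=np.array([.9955,-.0943]);o=np.array([.5158,-.0987])+(guess-.0395)*Y
P=plane(c,ridge(px(c,o-.07*X,.109),px(c,o+.07*X,.109),f,margin=.08),.109)
L=cv2.cvtColor(f,cv2.COLOR_BGR2GRAY)
e=np.r_[sub((363,142),(361,215),L,margin=.05),sub((359,300),(357,352),L,margin=.05)]
rep('top',c,P,plane(c,e,.1))
q=o-(.06)*Y;l=plane(c,sub(px(c,q-.07*X,.109),px(c,q+.07*X,.109),f[...,2].astype(float)-0*f[...,0],w=4),.109);a,d,r=line(l)
oe,de,_=line(plane(c,e,.1));ny=np.array([-de[1],de[0]]);ny*=np.sign(ny[1])
print('lead end inside+60 mm',((a-oe)@ny*1000+60).round(2),np.degrees(np.arctan(d[1]/d[0])).round(2))
E
python3 m2.py b 10
```

```text
[0.537  0.0225 0.1036] [ 1.800e+02 -1.000e-02 -9.539e+01] [ 1.2 -1.  -0.6]
top line [ 0.4986 -0.1267] -5.54 0.0002 edge -5.35 0.0002 line inside edge mm 10.05
lead end inside+60 mm 9.85 -4.6
```

move_arm:
  commands:
    - [-0.1,-1,0,0,0,0,65]
    - [-0.1,-1,0,0,0,0,65]
    - [-0.1,-1,0,0,0,0,65]
    - [-0.1,-1,0,0,0,0,65]
    - [-0.1,-1,0,0,0,0,65]
    - [-0.1,-1,0,0,0,0,65]
    - [-0.1,-1,0,0,0,0,65]
    - [0,0,0,0,0,0,65]
    - [0,0,0,0,0,0,65]

```text
time_s: 8.7
tcp_pos: [0.5363, 0.0154, 0.1036]
eef_rot: [180.0, -0.0, -95.4]
contact_force: [-0.2, 1.0, -0.7]
gripper_width: 0.0566
```

```bash
python3 m2.py c 3
python3 - <<'E'
from h import *
c=dict(np.load('top0.npz'));L=cv2.cvtColor(c['frame'],cv2.COLOR_BGR2GRAY)
r=line(plane(c,sub((363,142),(357,352),L),.1));l=line(plane(c,sub((93,123),(59,331),L),.1))
n=np.array([-r[1][1],r[1][0]]);print('shelf length',(l[0]-r[0])@n, 'left ang',np.degrees(np.arctan(l[1][1]/l[1][0])))
E
```

```text
[0.5363 0.0154 0.1036] [ 1.80e+02 -1.00e-02 -9.54e+01] [-0.2  1.  -0.7]
top line [ 0.5115 -0.135 ] -5.32 0.0001 edge -5.35 0.0002 line inside edge mm 3.01
lead end inside+60 mm 2.98 -5.87
shelf length 0.5896903 left ang -5.3145423
```

move_arm:
  commands:
    - [-0.1,-1,0,0,0,0,65]
    - [-0.1,-1,0,0,0,0,65]
    - [-0.1,-1,0,0,0,0,65]
    - [0,0,0,0,0,0,65]
    - [0,0,0,0,0,0,65]

```text
time_s: 9.4
tcp_pos: [0.536, 0.0124, 0.1036]
eef_rot: [180.0, -0.0, -95.4]
contact_force: [0.6, -0.4, -0.4]
gripper_width: 0.057
```

```bash
python3 m2.py d 0
```

```text
[0.536  0.0124 0.1036] [ 1.80e+02 -1.00e-02 -9.54e+01] [ 0.6 -0.4 -0.4]
top line [ 0.5112 -0.1379] -5.44 0.0002 edge -5.4 0.0003 line inside edge mm -0.08
lead end inside+60 mm -0.41 -4.82
```

The line is on the edge, within about 0.1 mm and 0.1°. I'll back off, lift and look with an unobstructed view.

move_arm:
  commands:
    - [0.5,5,0,0,0,0,65]
    - [1,10,0,0,0,0,65]
    - [1,15,3,0,0,0,65]
    - [1,10,20,0,0,0,65]
    - [0,0,30,0,0,0,65]
    - [0,0,40,0,0,0,65]
    - [0,0,40,0,0,0,65]
    - [0,20,40,0,0,0,65]
    - [0,35,10,0,0,0,65]
    - [0,35,0,0,0,0,65]
    - [0,35,0,0,0,0,65]
    - [0,35,0,0,0,0,65]
    - [0,0,0,0,0,0,65]
    - [0,0,0,0,0,0,65]

```text
time_s: 11.0
tcp_pos: [0.5391, 0.2142, 0.2864]
eef_rot: [180.0, -0.0, -95.3]
contact_force: [-0.1, -1.3, -0.4]
gripper_width: 0.057
```

```bash
python3 m2.py e 0
python3 - <<'E'
from plant import *
from h import *
f=cv2.imread('pics/top_e.png');s=capture('scene')['frame']
a=cv2.resize(f[110:370,200:400],None,fx=2,fy=2,interpolation=2);b=cv2.resize(s[130:320,140:420],None,fx=1.4,fy=1.4,interpolation=2)
o=np.zeros((520,800,3),np.uint8);o[:,:400]=a;o[:b.shape[0],404:404+b.shape[1]]=b
cv2.imwrite('pics/v4.png',o)
E
```

```text
[0.5391 0.2142 0.2864] [ 1.7998e+02 -2.0000e-02 -9.5260e+01] [-0.1 -1.3 -0.4]
top line [ 0.5129 -0.138 ] -5.53 0.0002 edge -5.4 0.0003 line inside edge mm -0.11
lead end inside+60 mm -0.72 -4.75
```

View pics/v4.png

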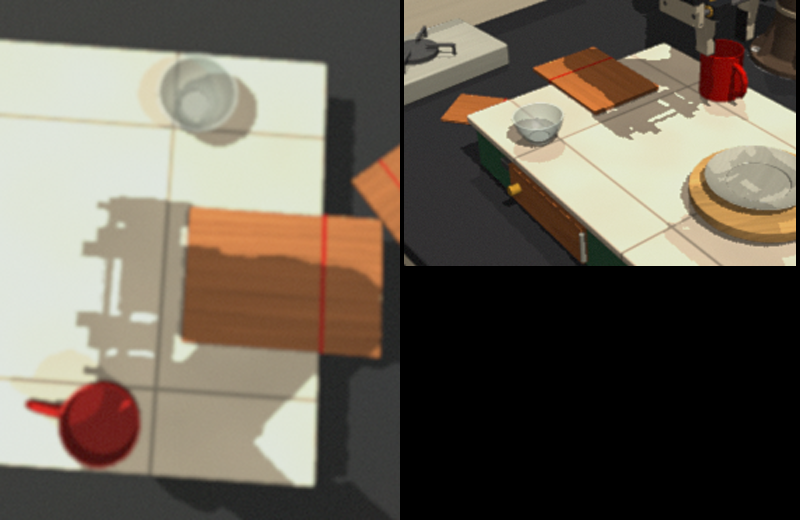

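The red line, from crop (325,215) to (321,352), runs straight along the shelf edge. The bowl (about 299,157) and mug (about 250,321) are where they started, and the chakla and plate are undisturbed. Handing in.

```bash
python3 -c "
from plant import *
print(close_job())"
```

```text
the job is handed in; nothing more can be done
None
```

The chopping board now sticks out over the shelf's right-hand edge up to its red line, and I have handed the job in. I pushed its rear end with two partly open fingers held parallel to the edge, which also squared it up. I finished in 1 mm steps, then backed off and lifted clear at about 11 s.

- **Position:** after letting go, the top camera put the line 0.1 mm past the edge and 0.1° from parallel. This did not change measurably when the fingers left.
- **Disagreement:** a cruder check using the board's leading end gave 0.7 mm past the edge and an angle about 0.65° the other way. That end showed up poorly against the dark background, so I trusted the line.
- **Other objects:** the mug and bowl are at their starting positions to within about 2 pixels. The plate and chakla look undisturbed, though I only checked those by eye.
- **Forces:** every reading I took stayed below about 2 N.

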